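# Raise the utensil rail on to its lower rung

## Task

The hanging rail of the extending utensil stand is right down. Pull its wooden bar up until the little gravity catch has passed the lower of the two rungs and swung back out above it (not past the upper rung), then lower the bar gently, never letting it drop, until the catch sits on the lower rung, and press down on it with about 15 N for half a second to be sure that it holds. Leave it standing there, and leave the things round the stand where they are.

Things in the scene. Friction and masses are not known exactly. Their poses are not given: they have to be found in the camera images.
- rack: The fixed stand (screwed down): wooden foot plate 100 x 150 x 14 mm, with two black guide collars for the sliding section. Origin: centre of the underside of the foot plate, on the worktop. At yaw 0 its x axis points away from the robot; y runs along the bar and the rungs, z is up. Its yaw is that of everything in the stand.
- ladder: Two fixed upright steel posts, 12 mm square, tops 141 mm above the worktop, at x = +12 mm, y = +-55 mm in its frame (origin and axes are those of the stand), with the two flat steel rungs clamped between them, 44 mm apart, each 12 mm (x) by 110 mm (y) by 8 mm thick. Nothing but the catch may bear on the rungs.
- rung_nominal (a point): Nominal centre of the top face of the LOWER rung, 82 mm above the worktop, fixed to the posts. The rungs were clamped by hand: both really stand up to 6 mm higher or lower than this (the same for both, different each time, and NOT contained in this reading), so that the seat must be felt.
- handle (a point): Centre of the horizontal wooden bar on top of the sliding section, the part to grip: 16 mm thick (stand's x), 190 mm long (y), 20 mm high; 170 mm above the worktop when right down. The middle 50 mm is free for fingers from above; two 10 mm rods run down from it at y = +-36 mm; wire hooks on its front at y = +-80 mm. Right down, its underside is 19 mm above the posts' tops.
- riser (a joint): Height of the sliding section in m: 0 right down (the start), up to 0.11. The catch sits on the lower rung at 0.050 and on the upper at 0.094, both give or take 0.006 as the rungs are. The section weighs 0.3 to 0.6 kg, slides only up and down with about 0.5 N of friction, and falls if let go where the catch does not hold it.
- pawl (a joint): Angle of the gravity catch in rad: 0 = leaning out against its stop, foot toward the rungs (it can bear load); a rung pushes it to about 0.3 as it goes up past, and its counterweight swings it back to 0 in about 0.2 s once its foot is 2 mm above the rung. It cannot be brought down again past a rung it has passed. The upper rung begins to push it when the foot is about 20 mm above the lower.
- pawl_foot (a point): Lowest point of the catch's round foot (8 mm thick, 28 mm wide), about 50 mm below the lower rung's top at the start; with the catch leaning out, it is level with the rung's top face when it sits there.
- mug: A pale mug, 86 x 122 x 107 mm, standing to the left of the stand; a bystander. Origin in its underside.
- spice_jar: A small spice jar with a dark cap, 41 mm across, 105 mm high, to the right of the stand; a bystander. Origin: centre of its underside.
- tin: A low food tin, 75 mm across, 58 mm high, behind the stand on the right; a bystander. Origin: centre of its underside.

How it is judged:
By the outcome, as a careful person would: the job done as asked, in the order asked, and still so for the second after the job is handed in, with the robot touching nothing.
It also fails if it takes over 42 s, if anything falls off the work surface, if the arm or the gripper's body presses on something with over 40 N, if the wrist force passes 120 N, or if a joint passes its speed limit or range.

## Robot

A 7-joint arm with a two-finger parallel gripper is mounted at the origin on a cart in front of the work surface, level with it; the furniture and walls round the work are solid. World frame = base frame: x ahead of the robot, y to its left, z up, the work surface at z = 0. Lengths are in mm, angles in rad, forces in N, time in s.
With the tool pointing down it reaches from about 350 to 775 mm from the base axis. Payload 3.1 kg.
Tool frame: the origin (TCP) lies on the mounting face of the last link; the fingertips stand 173 mm ahead of it and the grasp point (between the pads) lies 155 mm ahead of it; z points along the fingers, y is the line along which they close (so a half turn about z gives the same grasp; the last joint's range is limited). The gripper opens to 85 mm and grips with 20 to 120 N. Pads are 22 mm wide; open, the fingers measure 114 mm over their backs; the gripper's body (76 mm by 85 mm) begins 54 mm behind the grasp point. The pads swing forward as they close: fully open they stand 13 mm farther back than shut.
Start: joints at [-1.229, 0.311, 0.014, 1.512, -0.004, 1.319, -0.027], TCP at [205.916, 510.011, 404.704] pointing down, gripper open.
Joint ranges: [-2.7, 2.7], [-0.3, 1.91], [-1.27, 1.3], [0.12, 2.57], [-1.44, 4.58], [0.2, 2.03], [-3.05, 3.05]. Speed limits (rad/s): [2.79, 2.79, 3.14, 3.14, 3.14, 3.14, 3.14].

## Interface

Orientations are given as a 3x3 rotation matrix whose columns are the frame's x, y, z axes.
In Python, from rig import readout, cams, job_done gives the robot as it stands. The module is installed in compiled form; this text tells all that it offers.
- The arm moves only by the shell command python3 -m jog 'ROWS' [OPENING] [FORCE]. ROWS is JSON, a list of rows, each an object with "travel": the shift along the tool's x, y, z normalised to -1 to 1, where 1 is 0.3 m, a list of three; "turn": the turn about the tool's z normalised to -1 to 1, where 1 is 30 degrees. In form: [{"travel": [tx, ty, tz], "turn": turn}, ...]. A call has 1 to 8 rows; each row is the pose to reach, as a shift and turn from the pose commanded when the call began, along the tool's axes at that moment; what a row does not reach only later rows make up. A row lasts 1/8 s, in which the tool goes at most 62.5 mm and 10.7 degrees, less where a joint would pass 70% of its speed; a pose out of reach is approached as far as the arm can. A call with a number of a shift or a turn outside -1 to 1 is refused whole. A call with a gripper value outside its range is refused whole. OPENING is the opening, from 0 (shut) to 1 (fully open), set as the call begins (- or left out, the last holds). The fingers move at their own pace and stop on an object; FORCE is the grip in N (left out, the last holds). Time passes only in rows, so rows that repeat a pose let the fingers close. It gives the time, the measured TCP pose, the force, the opening and the grip force at its end, in the units of the state.
- readout.state(): the state, without advancing time (a new reading comes with each control period).
- cams.get_image(name): name is "side" or "top" or "wrist"; returns a dict with "img" (480x640x3 uint8, red, green, blue), "range_z" (480x640 float32, mm along the optical axis (not along the pixel's ray), 0 where there is no reading), "intrinsics" (3x3 intrinsics, pixels), "rvec" (rotation vector, rad) and "tvec" (3), from world to camera coordinates, as OpenCV has them. Camera axes: x right, y down, z forward; pixel columns grow to the right and rows downward; lengths in mm; the calibration is good to about 2 mm. A picture is of the moment at which its call begins.
- job_done(): hands the job in; it is judged then, once.
The state is a dict: "time_s": time; "joint_positions": joint angles; "qd": joint speeds; "joint_torque": joint torques, N m; "position": TCP position; "eef_rot": TCP orientation; "contact_force": force on the tool from outside, world axes, zero at the start; "moment": the same for the moment, N m; "opening": finger opening in mm; "grip_force": force on a finger pad.
Only numpy, scipy, OpenCV 4.12 (cv2) and the standard library are available. Lean on these libraries where they do the work, as an engineer would, in place of code of your own. Each camera call takes 0.05 s, during which the arm holds its last target. There are 200 camera calls.

## Working session

There is one attempt and no reset: what is moved stays moved. The work goes in short steps, Python scripts to look and compute and a shell command to move; the robot and the scene stay as the last step left them, time stands still between calls to the robot, and variables do not carry over. Pictures are saved under pics/ and viewed, at most 10 in all, crops included, and the job is handed in when it is done.

```bash
mkdir -p pics; cat > h.py <<'E'
import numpy as np,cv2
from rig import readout,cams,job_done
def grab(n,f=None):
    d=cams.get_image(n)
    if f: cv2.imwrite('pics/'+f,d['img'][:,:,::-1]); np.savez('pics/'+f[:-4]+'.npz',**{k:np.array(v) for k,v in d.items()})
    return d
def world(d,u,v,z=None):
    z=d['range_z'][int(v),int(u)] if z is None else z
    K=np.array(d['intrinsics']);R=cv2.Rodrigues(np.array(d['rvec'],float))[0];t=np.array(d['tvec'],float).ravel()
    return R.T@(np.linalg.inv(K)@[u,v,1]*z-t)
E
python3 - <<'E'
from h import *
s=readout.state();print({k:np.round(v,3).tolist() for k,v in s.items()})
grab('top','top1.png');grab('side','side1.png')
E
```

```text
{'time_s': 0.0, 'joint_positions': [-1.229, 0.312, 0.014, 1.513, -0.004, 1.319, -0.027], 'qd': [-0.001, -0.002, -0.001, 0.001, 0.0, -0.002, -0.0], 'joint_torque': [0.0, -37.991, 0.146, -23.059, 0.012, 0.014, 0.0], 'position': [205.805, 509.686, 403.604], 'eef_rot': [[-0.927, 0.374, -0.001], [0.374, 0.927, -0.002], [-0.0, -0.002, -1.0]], 'contact_force': [0.477, -0.406, -0.82], 'moment': [-0.032, 0.02, -0.005], 'grip_force': 0.0, 'opening': 85.633}
```

View pics/top1.png

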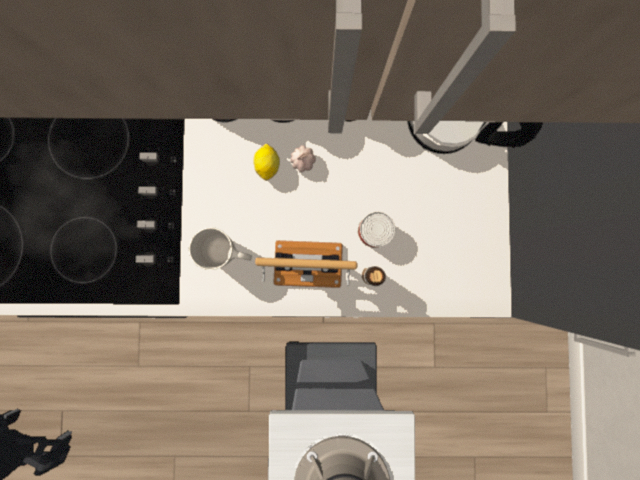

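View pics/side1.png

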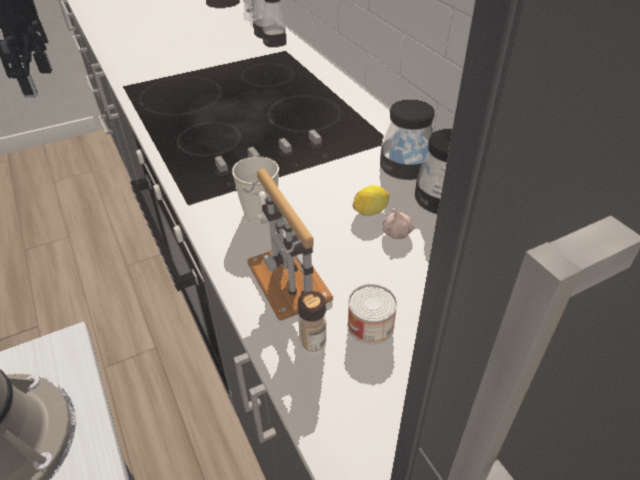

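The top view shows the bar from about (257,262) to (356,265), with the mug at its left end (212,249), the jar at (374,275) and the tin at (377,230). The side view shows the bar from (264,176) to (305,240).

```bash
python3 - <<'E'
from h import *
d=dict(np.load('pics/top1.npz'))
for u in (262,285,306,330,352):
    col=[(v,world(d,u,v)) for v in range(255,275)]
    c=[(v,*np.round(p,0)) for v,p in col if 165<p[2]<195]; a=np.array(c); print(u,a[:,0].min(),a[:,0].max(),a[:,1:].mean(0),a[:,3].max())
P=[]
for u in range(258,356):
  for v in range(255,275):
    p=world(d,u,v)
    if 172<p[2]<192:P.append(p)
P=np.array(P);c=P.mean(0);l=cv2.fitLine(P[:,:2].astype(np.float32),cv2.DIST_HUBER,0,.01,.01).ravel()
print(len(P),c,l,P.min(0),P.max(0))
yaw=np.arctan2(-l[0],l[1]) if l[1]>0 else np.arctan2(l[0],-l[1]);print('yaw',np.degrees(yaw))
for n,(u,v) in dict(mug=(212,249),jar=(374,275),tin=(377,230)).items(): print(n,world(d,u,v))
E
```

```text
262 258.0 270.0 [474.38461538 159.84615385 174.15384615] 181.0
285 258.0 266.0 [478.33333333 117.         178.44444444] 181.0
306 259.0 267.0 [476.66666667  78.         178.33333333] 181.0
330 260.0 268.0 [475.22222222  34.         178.11111111] 180.0
352 261.0 269.0 [472.875  -7.    178.125] 181.0
838 [476.65059574  77.4485465  178.21503382] [3.4853268e-02 9.9939245e-01 4.7660519e+02 7.7190071e+01] [466.11131332 -12.60047918 172.13501854] [487.38851344 167.57255921 182.64998211]
yaw -1.9973495
mug [507.66995002 291.67025793   4.89166978]
jar [453.98424147 -56.61848789 105.03697349]
tin [548.90289302 -70.00905116  50.26098707]
```

```bash
python3 -m jog '[{"travel":[-0.15,-0.11,0],"turn":0.25},{"travel":[-0.3,-0.22,0],"turn":0.5},{"travel":[-0.45,-0.33,0],"turn":0.75},{"travel":[-0.6,-0.44,0],"turn":1},{"travel":[-0.6,-0.44,0],"turn":1}]' 1
python3 - <<'E'
from h import *
s=readout.state();R=np.array(s['eef_rot']);p=np.array(s['position'])
print(R.T@(np.array([476,77.5,405])-p)/300, np.degrees(np.arctan2(R[1,1],R[0,1])))
E
```

```text
time_s: 0.72
position: [326.4, 315.5, 404.6]
eef_rot: [[-0.607, 0.794, 0.001], [0.794, 0.607, -0.002], [-0.002, -0.001, -1.0]]
contact_force: [0.3, 0.1, 0.7]
opening: 85.7
grip_force: 0.0
[-9.33132429e-01 -8.56652990e-02  9.24530781e-04] 37.397121579244526
```

```bash
python3 -m jog '[{"travel":[-0.18,-0.02,0],"turn":0.25},{"travel":[-0.36,-0.035,0],"turn":0.5},{"travel":[-0.54,-0.05,0],"turn":0.75},{"travel":[-0.72,-0.065,0],"turn":1},{"travel":[-0.85,-0.08,0],"turn":1},{"travel":[-0.93,-0.086,0],"turn":1},{"travel":[-0.93,-0.086,0],"turn":1}]'
python3 -m jog '[{"travel":[0,0,0],"turn":0.16},{"travel":[0,0,0],"turn":0.31},{"travel":[0,0,0],"turn":0.31}]'
python3 - <<'E'
from h import *
s=readout.state();R=np.array(s['eef_rot']);p=np.array(s['position'])
print(R.T@(np.array([476,77.5,325])-p)/300, np.degrees(np.arctan2(R[1,1],R[0,1])))
grab('wrist','w1.png')
E
```

```text
time_s: 1.6
position: [475.4, 83.6, 404.3]
eef_rot: [[-0.137, 0.991, -0.0], [0.991, 0.137, -0.001], [-0.001, -0.001, -1.0]]
contact_force: [-0.6, 0.6, -1.0]
opening: 85.2
grip_force: 0.0
time_s: 1.98
position: [474.2, 86.8, 404.3]
eef_rot: [[0.018, 1.0, -0.001], [1.0, -0.018, 0.001], [0.001, -0.001, -1.0]]
contact_force: [0.6, -0.7, 0.6]
opening: 85.0
grip_force: 0.0
[-0.0310183   0.00690595  0.26440437] -1.0169876993534253
```

View pics/w1.png

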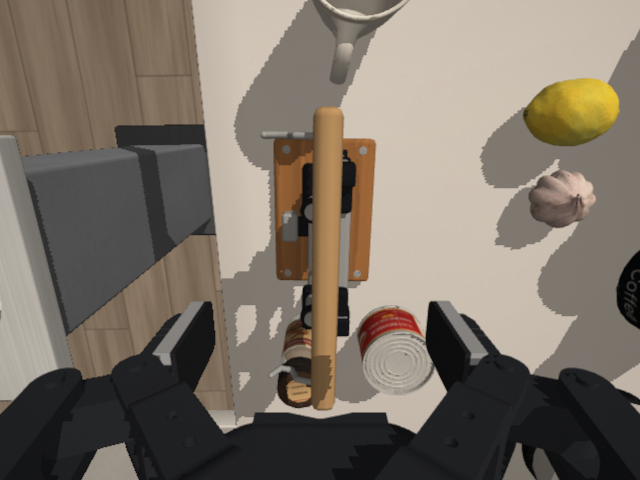

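The wrist view shows the bar from (329,112) to (323,405), lying between the open fingers. The jar is under its near end (298,385), the tin is at (395,350), and the mug is clear.

```bash
python3 - <<'E'
from h import *
d=dict(np.load('pics/w1.npz'))
P=np.array([world(d,u,v) for u in range(305,350,2) for v in range(105,412,3)])
P=P[(P[:,2]>173)&(P[:,2]<188)]
l=cv2.fitLine(P[:,:2].astype(np.float32),cv2.DIST_HUBER,0,.01,.01).ravel()
r=cv2.minAreaRect(P[:,:2].astype(np.float32))
print(l,r,np.percentile(P,[1,50,99],0),np.degrees(np.arctan(l[0]/l[1])))
E
```

```text
[3.1597912e-02 9.9950063e-01 4.7642834e+02 8.9932755e+01] ((476.1280212402344, 77.27569580078125), (186.9172821044922, 15.990522384643555), 88.135009765625) [[466.80601759 -11.8063205  175.24119741]
 [476.45664475  94.91707972 179.64361895]
 [485.85849502 169.13292544 181.47036246]] 1.8107285
```

```bash
python3 -m jog '[{"travel":[-0.031,0.006,0],"turn":0.03},{"travel":[-0.031,0.006,0.1],"turn":0.03},{"travel":[-0.031,0.006,0.2],"turn":0.03},{"travel":[-0.031,0.006,0.25],"turn":0.03},{"travel":[-0.031,0.006,0.26],"turn":0.03},{"travel":[-0.031,0.006,0.26],"turn":0.03}]' 
python3 -m jog '[{"travel":[0,0,0],"turn":0},{"travel":[0,0,0],"turn":0},{"travel":[0,0,0],"turn":0},{"travel":[0,0,0],"turn":0},{"travel":[0,0,0],"turn":0},{"travel":[0,0,0],"turn":0},{"travel":[0,0,0],"turn":0},{"travel":[0,0,0],"turn":0}]' 0 60
```

```text
time_s: 2.78
position: [476.9, 75.1, 327.4]
eef_rot: [[0.038, 0.999, 0.001], [0.999, -0.038, 0.0], [0.0, 0.001, -1.0]]
contact_force: [-0.7, 0.4, -0.9]
opening: 85.3
grip_force: 0.0
time_s: 3.78
position: [476.6, 75.2, 327.0]
eef_rot: [[0.038, 0.999, 0.0], [0.999, -0.038, 0.0], [0.0, 0.0, -1.0]]
contact_force: [-1.3, 0.4, 4.7]
opening: 14.7
grip_force: 59.9
```

```bash
python3 -m jog '[{"travel":[0,0,-0.02],"turn":0},{"travel":[0,0,-0.04],"turn":0},{"travel":[0,0,-0.06],"turn":0},{"travel":[0,0,-0.08],"turn":0},{"travel":[0,0,-0.1],"turn":0},{"travel":[0,0,-0.12],"turn":0},{"travel":[0,0,-0.12],"turn":0},{"travel":[0,0,-0.12],"turn":0}]' 
python3 -m jog '[{"travel":[0,0,-0.02],"turn":0},{"travel":[0,0,-0.04],"turn":0},{"travel":[0,0,-0.06],"turn":0},{"travel":[0,0,-0.08],"turn":0},{"travel":[0,0,-0.08],"turn":0},{"travel":[0,0,-0.08],"turn":0}]'
python3 - <<'E'
from h import *
d=grab('wrist')
P=np.array([world(d,u,v) for u in range(250,400,2) for v in range(60,250,2)])
P=P[(abs(P[:,0]-476)<8)&(P[:,2]>170)]
print(np.percentile(P,[5,50,95],0))
d=grab('side');cv2.imwrite('pics/s2.png',cv2.resize(d['img'][130:330,220:380,::-1],None,fx=3,fy=3,interpolation=2))
E
```

```text
time_s: 4.78
position: [476.5, 75.2, 362.8]
eef_rot: [[0.038, 0.999, 0.0], [0.999, -0.038, 0.0], [0.0, 0.0, -1.0]]
contact_force: [2.6, 0.1, -3.4]
opening: 15.0
grip_force: 59.1
time_s: 5.52
position: [476.5, 75.2, 386.8]
eef_rot: [[0.038, 0.999, 0.0], [0.999, -0.038, 0.0], [0.0, 0.0, -1.0]]
contact_force: [2.3, 1.0, -2.6]
opening: 15.1
grip_force: 59.4
[[470.85012377 113.22126813 236.22104683]
 [477.30464958 142.13899695 239.50041748]
 [483.30955981 165.9931553  240.91793134]]
```

View pics/s2.png

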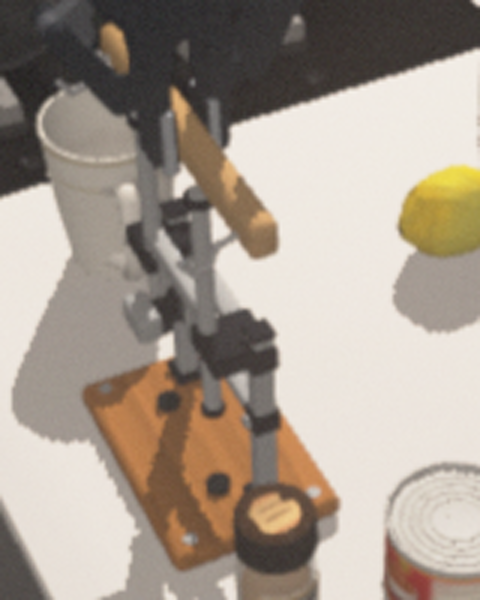

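The bar is 60 mm up (top at z≈240), unslipped in the grip, and the crop shows nothing disturbed. Next I lower it in small steps and feel for the seat.

```bash
python3 -m jog '[{"travel":[0,0,0.003],"turn":0},{"travel":[0,0,0.006],"turn":0},{"travel":[0,0,0.01],"turn":0},{"travel":[0,0,0.01],"turn":0}]' | grep -E 'pos|for'
python3 -m jog '[{"travel":[0,0,0.003],"turn":0},{"travel":[0,0,0.006],"turn":0},{"travel":[0,0,0.006],"turn":0}]'| grep -E 'pos|for'
```

```text
position: [476.6, 75.2, 383.5]
contact_force: [3.5, 0.6, -5.3]
grip_force: 59.3
position: [476.5, 75.2, 381.8]
contact_force: [4.6, 1.7, -4.2]
grip_force: 59.4
```

```bash
python3 -m jog '[{"travel":[0,0,0.003],"turn":0},{"travel":[0,0,0.006],"turn":0},{"travel":[0,0,0.006],"turn":0}]'| grep -E 'pos|for'
python3 -m jog '[{"travel":[0,0,0.003],"turn":0},{"travel":[0,0,0.006],"turn":0},{"travel":[0,0,0.006],"turn":0}]'| grep -E 'pos|for'
```

```text
position: [476.6, 75.2, 380.0]
contact_force: [4.4, 1.0, -3.1]
grip_force: 59.4
position: [476.6, 75.2, 378.2]
contact_force: [4.5, 1.9, -4.2]
grip_force: 59.4
```

```bash
python3 -m jog '[{"travel":[0,0,0.003],"turn":0},{"travel":[0,0,0.006],"turn":0},{"travel":[0,0,0.006],"turn":0}]'| grep -E 'pos|for'
python3 -m jog '[{"travel":[0,0,0.003],"turn":0},{"travel":[0,0,0.006],"turn":0},{"travel":[0,0,0.006],"turn":0}]'| grep -E 'pos|for'
```

```text
position: [476.5, 75.1, 377.2]
contact_force: [2.4, 1.0, 2.2]
grip_force: 60.2
position: [476.5, 75.0, 376.9]
contact_force: [-1.5, 0.2, 11.5]
grip_force: 61.5
```

```bash
python3 -m jog '[{"travel":[0,0,0.0025],"turn":0},{"travel":[0,0,0.0025],"turn":0},{"travel":[0,0,0.0025],"turn":0}]'| grep -E 'time|pos|for'
```

```text
time_s: 8.38
position: [476.5, 75.0, 376.9]
contact_force: [-2.2, -0.8, 14.2]
grip_force: 62.0
```

```bash
python3 -m jog '[{"travel":[0,0,0.0005],"turn":0},{"travel":[0,0,0.0005],"turn":0},{"travel":[0,0,0.0005],"turn":0},{"travel":[0,0,0.0005],"turn":0},{"travel":[0,0,0.0005],"turn":0},{"travel":[0,0,0.0005],"turn":0},{"travel":[0,0,0.0005],"turn":0}]'| grep -E 'time|pos|for'; python3 - <<'E'
from h import *
print(readout.state()['contact_force'])
E
```

```text
time_s: 9.25
position: [476.4, 74.9, 376.8]
contact_force: [-1.7, 0.7, 14.5]
grip_force: 62.1
[-1.67800089  0.69017977 14.5142374 ]
```

```bash
python3 -m jog '[{"travel":[0,0,-0.003],"turn":0},{"travel":[0,0,-0.006],"turn":0},{"travel":[0,0,-0.006],"turn":0}]' - 20| grep -E 'time|pos|for'
python3 -m jog '[{"travel":[0,0,0],"turn":0},{"travel":[0,0,0],"turn":0},{"travel":[0,0,0],"turn":0},{"travel":[0,0,0],"turn":0},{"travel":[0,0,0],"turn":0},{"travel":[0,0,0],"turn":0},{"travel":[0,0,0],"turn":0},{"travel":[0,0,0],"turn":0}]' 1
```

```text
time_s: 9.62
position: [476.5, 75.1, 377.0]
contact_force: [0.3, 0.0, 6.7]
grip_force: 60.9
time_s: 10.62
position: [476.5, 75.2, 375.6]
eef_rot: [[0.038, 0.999, 0.0], [0.999, -0.038, 0.0], [0.0, 0.0, -1.0]]
contact_force: [-0.4, -0.7, 0.5]
opening: 85.6
grip_force: 0.0
```

```bash
python3 -m jog '[{"travel":[0,0,-0.03],"turn":0},{"travel":[0,0,-0.1],"turn":0},{"travel":[0,0,-0.2],"turn":0},{"travel":[0,0,-0.3],"turn":0},{"travel":[0,0,-0.3],"turn":0},{"travel":[0,0,-0.3],"turn":0}]'
python3 - <<'E'
from h import *
d=grab('wrist','w3.png')
P=np.array([world(d,u,v) for u in range(250,400,2) for v in range(60,400,2)])
P=P[(abs(P[:,0]-476)<8)&(P[:,2]>170)&(P[:,2]<260)]
print(np.percentile(P,[5,50,95],0))
d=grab('side');cv2.imwrite('pics/s3.png',cv2.resize(d['img'][130:330,220:380,::-1],None,fx=3,fy=3,interpolation=2))
E
```

```text
time_s: 11.38
position: [476.3, 75.2, 465.4]
eef_rot: [[0.038, 0.999, -0.0], [0.999, -0.038, 0.0], [0.0, -0.0, -1.0]]
contact_force: [-0.0, 0.4, 0.9]
opening: 85.6
grip_force: 0.0
[[469.40569896  -0.5371744  226.79929846]
 [476.30762803  92.89193274 229.88842579]
 [482.9075885  163.39893445 231.19354582]]
```

View pics/s3.png

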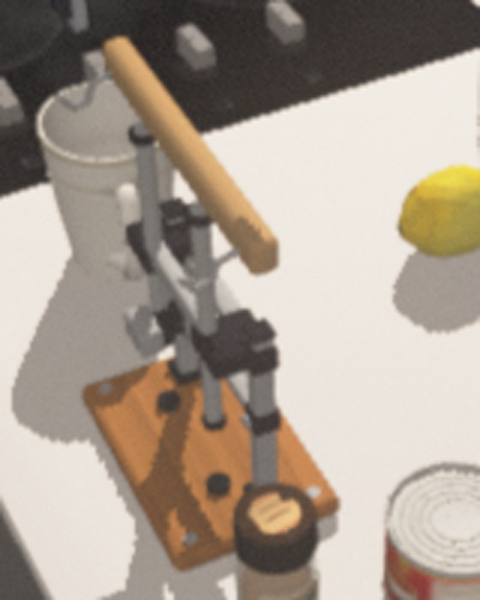

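The bar stands by itself with its top at z≈230, which is a riser height of about 50 mm. The crop shows the mug, jar and tin where they were, and the gripper is clear.

```bash
python3 -c "from rig import job_done;print(job_done())"
```

```text
the job is handed in; nothing more can be done
None
```

The catch is seated on the lower rung at about 50 mm of riser height and held a press of about 14.5 N for over half a second; I released the bar, the arm is clear, the mug, jar and tin look unmoved, and the job is handed in.

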